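# Clip the blue bearing carrier into the inspection stage

## Task

Load the blue bearing carrier into the grey inspection stage: carrying it just above the low fixed edge, push the sprung curved arm back with the carrier's end until its other end clears the edge, set it down flat on the deck and let go, so that the arm clamps it against the edge, centred and square. Leave the orange carrier where it is.

Things in the scene. Friction and masses are not known exactly. Their poses are not given: they have to be found in the camera images.
- blue_carrier_mid (a point): Loose blue block, 56 (its x) x 40 (its y) x 30 mm high, about 0.16 kg, a steel bearing (34 mm wide, 5 mm high) centred on top. The point is the block's centre, 15 mm above its underside. Grip it across the 40 mm (along its y); its two end faces, 56 mm apart, go to the arm and the fixed edge, either way round.
- seat (a point): Where the block's centre belongs, 15 mm over the stage's deck (deck 12 mm over the bench); axes: the stage's. Stage: grey plate 150 x 190 mm, fixed. Fixed edge: aluminium strip along y, 8 mm high, 12 thick, 80 long, its face 28 mm to +x of this point. The sprung arm is on the -x side, pivot at x -40, y +87 mm. The seated block's x lies along the stage's x.
- clip_arm (a joint): Turn of the sprung curved steel arm: 0 at rest, stop 0.45 rad; grows as its yellow nose (upright, 16 mm wide, 1 to 29 mm over the deck) is pushed to -x of the seat. At rest the nose is at y 0, its face 12 mm to -x of the seat point, 40 mm from the edge. 0.1 rad = 9 mm; 0.19 with the block seated. It springs back with 3 N at rest, 5 N drawn; nothing there is over 31 mm high.
- orange_carrier_mid (a point): The wrong carrier: loose orange block of the same size and form with a brass-coloured bearing; the point is its centre, 15 mm above its underside. A 42 mm black spacer ring (15 mm high) and a 40 mm aluminium end cap (22 mm high) stand nearby too; the four are at least 100 mm apart, centre to centre.
There are look-alikes about, which are no part of the job. Of the things that look like the part that bears blue_carrier_mid, the smallest one is meant.

How it is judged (in metres and radians):
On the way:
1. the sprung arm is drawn back with the blue carrier at the stage (value of joint clip_arm above 0.12 rad and horizontal distance between blue_carrier_mid and seat below 0.04 m), for 0.1 s.
At the end, for the whole second after the job is handed in: The blue carrier is flat on the deck (4 mm, 0.1 rad), against the fixed edge (6 mm), centred along it (15 mm) and square to it (10 degrees), the arm at rest and pressing on it (arm above 0.12 rad); the orange carrier is within 20 mm of where it was (x of blue_carrier_mid in the frame of seat between -0.006 and 0.006 m and y of blue_carrier_mid in the frame of seat between -0.015 and 0.015 m and z of blue_carrier_mid in the frame of seat between -0.004 and 0.004 m and angle between the x axis of blue_carrier_mid and the x axis of seat, either way round below 0.175 rad and angle between blue_carrier_mid's own z axis and vertical below 0.1 rad and value of joint clip_arm above 0.12 rad and velocity of joint clip_arm between -0.05 and 0.05 rad/s and distance of orange_carrier_mid from where it was at the start of the episode below 0.02 m); the robot touches nothing.
It fails at once if the orange carrier is moved by more than 20 mm (distance of orange_carrier_mid from where it was at the start of the episode above 0.02 m).
It also fails if it takes over 35 s, if anything falls off the work surface, if the arm or the gripper's body presses on something with over 40 N, if the wrist force passes 120 N, or if a joint passes its speed limit or range.

## Robot

A 6-joint arm with a two-finger parallel gripper is mounted at the origin on the work surface. World frame = base frame: x ahead of the robot, y to its left, z up, the work surface at z = 0. Lengths are in m, angles in degrees, forces in N, time in s.
With the tool pointing down it reaches from about 0.25 to 0.725 m from the base axis. Payload 9.7 kg.
Tool frame: the origin (TCP) lies at the very end of the fingers, on their centre line; the grasp point (between the pads) lies 19 mm behind it; z points along the fingers, y is the direction in which the jaws open and shut (so a half turn about z gives the same grasp; the last joint's range is limited). The gripper opens to 85 mm and grips with 20 to 120 N. Pads are 22 mm wide; open, the fingers measure 114 mm over their backs; the gripper's body (76 mm by 85 mm) begins 54 mm behind the grasp point. The pads swing forward as they close: fully open they stand 13 mm farther back than shut.
Start: joints at [72.594, 4.979, 10.078, 95.1, 0, 90], TCP at [0.165, 0.525, 0.231] pointing down, gripper open.
Joint ranges: [-179.16, 179.16], [-48.56, 103.87], [-65.8, 70.77], [-126.05, 130.52], [-82.76, 87.17], [-180, 180]. Speed limits (degrees/s): [127.2, 127.2, 147.25, 180, 180, 180].

## Interface

Orientations are given as [roll, pitch, yaw] about the fixed x, y, z axes, in that order (R = Rz(yaw) Ry(pitch) Rx(roll)).
In Python, from workcell import bot, camera, ticket gives the robot as it stands.
- The arm moves only by the shell command python3 -m jog 'ROWS' [FORCE]. ROWS is a JSON object of lists of equal length, an entry for each row: "turn": the turn, a rotation vector about the world's x, y, z each as a share of 8 degrees, from -1 to 1, a list of three; "delta_pos": the shift along the world's x, y, z each as a share of 50 mm, from -1 to 1, a list of three; "hand": the opening, from -1 (shut) to 1 (fully open). A call has exactly 10 rows; each row shifts and turns the commanded pose from where the row before left it; what a row does not reach is not made up. A row lasts 1/10 s, in which the tool goes at most 50 mm and 8.59 degrees, less where a joint would pass 70% of its speed; a pose out of reach is approached as far as the arm can. A call with a number of a shift or a turn outside -1 to 1 is refused whole. A call with a gripper value outside its range is refused whole. The fingers move at their own pace and stop on an object; FORCE is the grip in N (left out, the last holds). Time passes only in rows, so rows that do not move let the fingers close, or fill a call up. It gives the time, the measured TCP pose, the force and the opening at its end, in the units of the state.
- bot.get_obs(): the state, without advancing time (a new reading comes with each control period).
- camera(name): name is "scene" or "side" or "wrist"; returns a dict with "frame" (420x560x3 uint8, red, green, blue), "range_z" (420x560 float32, m along the optical axis (not along the pixel's ray), 0 where there is no reading), "fx", "fy", "cx", "cy" (pixels), "k1" (the pictures are not rectified: a ray, as slopes to the right and down, at radius r is drawn at 1 + k1 r^2 times it, then the intrinsics apply), "extrinsics" (4x4, takes a point from world to camera coordinates); the wrist camera has in their place "mount" (4x4, takes a point from camera to tool coordinates, whose origin is the TCP and whose axes are the flange's). Camera axes: x right, y up, looking along -z (the intrinsics and any distortion apply to the point x, -y, -z); pixel columns grow to the right and rows downward; lengths in m; the calibration is good to about 2 mm. A picture is of the moment at which its call begins: read the wrist's pose just before it.
- ticket.job_done(): hands the job in, once; it reports no verdict.
The state is a dict: "time": time; "q": joint angles; "qd": joint speeds; "joint_efforts": joint torques, N m; "ee_pos": TCP position; "tcp_rot": TCP orientation; "wrist_force": force on the tool from outside, world axes, zero at the start; "torque": the same for the moment, N m; "opening": finger opening in m.
Only numpy, scipy, OpenCV 4.12 (cv2) and the standard library are available. Lean on these libraries where they do the work, as an engineer would, in place of code of your own. Each camera call takes 0.05 s, during which the arm holds its last target.

## Working session

There is one attempt and no reset: what is moved stays moved. The work goes in short steps, Python scripts to look and compute and a shell command to move; the robot and the scene stay as the last step left them, time stands still between calls to the robot, and variables do not carry over. Pictures are saved under pics/ and viewed, and the job is handed in when it is done.

```bash
ls; mkdir -p pics
cat > h.py <<'E'
import numpy as np, cv2
from workcell import bot, camera, ticket
from scipy.spatial.transform import Rotation as R
def grab(n,save=None):
    o=bot.get_obs(); c=camera(n)
    if n=='wrist':
        T=np.eye(4);T[:3,:3]=R.from_euler('xyz',o['tcp_rot'],degrees=True).as_matrix();T[:3,3]=o['ee_pos']
        c['c2w']=T@np.array(c['mount'])
    else: c['c2w']=np.linalg.inv(np.array(c['extrinsics']))
    if save: cv2.imwrite(save,c['frame'][:,:,::-1])
    return c,o
def rays(c,uv):
    uv=np.atleast_2d(np.array(uv,float))
    d=np.c_[(uv[:,0]-c['cx'])/c['fx'],(uv[:,1]-c['cy'])/c['fy']]
    s=d.copy()
    for _ in range(20): s=d/(1+c['k1']*(s**2).sum(1,keepdims=True))
    return s
def onplane(c,uv,z):
    s=rays(c,uv); dc=np.c_[s[:,0],-s[:,1],-np.ones(len(s))]
    dw=dc@c['c2w'][:3,:3].T; o=c['c2w'][:3,3]
    return o+dw*((z-o[2])/dw[:,2])[:,None]
def cloud(c):
    h,w=c['range_z'].shape; v,u=np.mgrid[:h,:w]
    s=rays(c,np.c_[u.ravel(),v.ravel()]); z=c['range_z'].ravel()[:,None]
    p=np.c_[s[:,0:1]*z,-s[:,1:2]*z,-z]
    return (p@c['c2w'][:3,:3].T+c['c2w'][:3,3]).reshape(h,w,3)
E
python3 - <<'E'
from h import *
for n in ['scene','side','wrist']:
    c,o=grab(n,f'pics/{n}0.png'); print(n,c['c2w'].round(3).tolist(),c['fx'],c['k1'])
print(o)
E
```

```text
pics
scene [[0.75, -0.536, 0.387, 0.806], [0.661, 0.604, -0.445, -0.364], [0.005, 0.59, 0.808, 0.792], [0.0, 0.0, 0.0, 1.0]] 473.43627189873365 -0.09323388767163691
side [[-0.985, 0.127, -0.116, 0.353], [-0.171, -0.638, 0.751, 0.642], [0.022, 0.759, 0.65, 0.584], [0.0, 0.0, 0.0, 1.0]] 440.69341048324185 0.03986168760304552
wrist [[0.3, -0.909, -0.289, 0.09], [0.954, 0.285, 0.092, 0.548], [-0.001, -0.303, 0.953, 0.373], [0.0, 0.0, 0.0, 1.0]] 340.4461745600476 -0.08624026143891443
{'time': 0.1, 'q': array([ 7.25955255e+01,  5.00863561e+00,  1.00390539e+01,  9.50990037e+01,
       -1.12397099e-03,  8.99998910e+01]), 'qd': array([ 0.00809519, -0.05584395,  0.20692011, -0.02616331, -0.05793466,
       -0.0255805 ]), 'joint_efforts': array([-3.51064991e-04, -5.21560085e+01,  4.65654659e+01,  1.59877382e-02,
        3.43677505e-05,  3.46155889e-05]), 'ee_pos': array([0.16445882, 0.52462647, 0.23064791]), 'tcp_rot': array([-1.79931415e+02,  1.12383966e-03,  1.62595636e+02]), 'wrist_force': array([-1.14486978, -0.48356172,  0.3166442 ]), 'torque': array([ 0.02125043,  0.00796386, -0.01312467]), 'opening': 0.08484553928316585}
```

View pics/scene0.png

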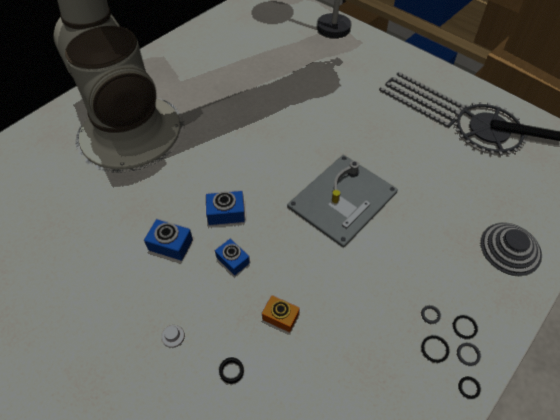

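View pics/side0.png

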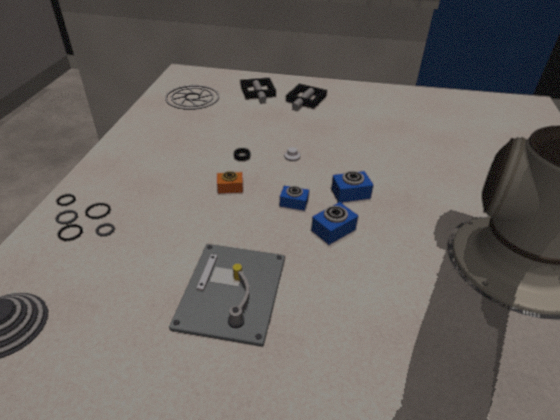

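View pics/wrist0.png

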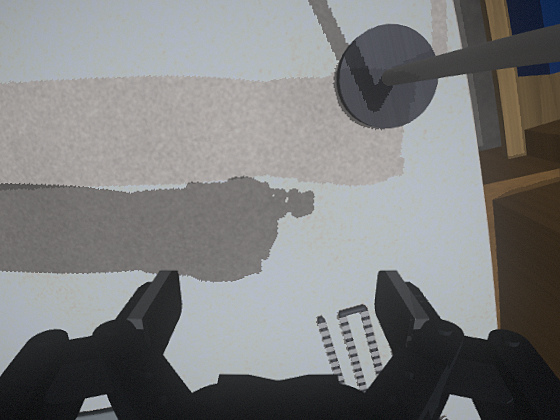

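Scene view: three blue blocks at (168,239), (225,206) and (232,256), the last clearly the smallest. The orange block is at (281,312). The stage is at (343,198), with its yellow nose at (336,196) and its strip at (356,214). Side view: small blue at (294,197), stage centred near (232,292). Next I measure them.

```bash
cat > m.py <<'E'
from h import *
def mask(c,k):
    hsv=cv2.cvtColor(c['frame'],cv2.COLOR_RGB2HSV)
    lo,hi={'blue':((105,150,60),(125,255,255)),'orange':((8,150,120),(20,255,255)),'yellow':((22,140,90),(33,255,255))}[k]
    return cv2.inRange(hsv,lo,hi)
def rect(P):
    (c,(w,h),a)=cv2.minAreaRect((P[:,:2]*1000).astype(np.float32))
    b=cv2.boxPoints((c,(w,h),a)); e0=b[1]-b[0]; e1=b[2]-b[1]
    e=e0 if np.hypot(*e0)>np.hypot(*e1) else e1
    return np.round(c,1),round(max(w,h),1),round(min(w,h),1),round(np.degrees(np.arctan2(e[1],e[0]))%180,1)
if __name__=='__main__':
    for n in ['scene','side']:
        c,o=grab(n); cl=cloud(c)
        for k in ['blue','orange','yellow']:
            m=mask(c,k); m=cv2.morphologyEx(m,cv2.MORPH_CLOSE,np.ones((3,3)))
            cs,_=cv2.findContours(m,cv2.RETR_EXTERNAL,cv2.CHAIN_APPROX_NONE)
            for q in cs:
                if cv2.contourArea(q)<30: continue
                mm=np.zeros_like(m); cv2.drawContours(mm,[q],-1,255,-1)
                P=cl[(mm>0)&(c['range_z']>0)]
                if P[:,2].min()>0.2 or abs(P[:,0]).max()>1.2: continue
                zt=np.percentile(P[:,2],80)
                # all-points rectangle, and top layer rectangle
                top=P[abs(P[:,2]-zt)<0.006]
                print(n,k,cv2.boundingRect(q),'ztop',round(zt*1000,1),'all',rect(P),'top',rect(top))
        # grey plate
        z=cl[:,:,2]; hsv=cv2.cvtColor(c['frame'],cv2.COLOR_RGB2HSV)
        u,v=((343,198) if n=='scene' else (232,292))
        roi=np.zeros(z.shape,bool); roi[max(0,v-70):v+70,u-85:u+85]=True
        m=(roi&(z>0.008)&(z<0.017)).astype(np.uint8)*255
        m=cv2.morphologyEx(m,cv2.MORPH_OPEN,np.ones((3,3)))
        m=cv2.morphologyEx(m,cv2.MORPH_CLOSE,np.ones((9,9)))
        cs,_=cv2.findContours(m,cv2.RETR_EXTERNAL,cv2.CHAIN_APPROX_NONE); q=max(cs,key=cv2.contourArea)[:,0,:]
        print(n,'plate depth',rect(cl[q[:,1],q[:,0]]),'plane',rect(onplane(c,q,0.012)), 'medz',np.median(z[m>0]))
E
python3 m.py
```

```text
scene blue (215, 239, 33, 30) ztop 31.3 all (array([434.7, -86.1]), 55.8, 38.4, np.float32(174.9)) top (array([434.7, -86.1]), 55.8, 38.4, np.float32(174.9))
scene blue (145, 220, 45, 32) ztop 41.7 all (array([ 318.8, -143.1]), 74.7, 52.5, np.float32(24.3)) top (array([ 318.8, -143.1]), 74.7, 52.5, np.float32(24.3))
scene blue (206, 191, 38, 25) ztop 41.1 all (array([346.4, -17. ]), 72.5, 53.0, np.float32(48.6)) top (array([346.4, -17. ]), 72.5, 53.0, np.float32(48.6))
scene orange (262, 296, 37, 30) ztop 31.5 all (array([ 579. , -111.1]), 53.4, 37.7, np.float32(15.5)) top (array([ 579. , -111.1]), 53.4, 37.7, np.float32(15.5))
scene yellow (272, 304, 18, 14) ztop 36.4 all (array([ 581.9, -115.6]), 31.0, 21.9, np.float32(26.4)) top (array([ 581.9, -115.6]), 31.0, 21.9, np.float32(26.4))
scene plate depth (array([587.4, -59.7]), 721.4, 201.9, np.float32(110.1)) plane (array([504.1, 170.9]), 191.7, 150.4, np.float32(89.4)) medz 0.012073832519662042
side blue (280, 187, 28, 22) ztop 28.4 all (array([431.8, -79.8]), 53.2, 39.8, np.float32(179.3)) top (array([431.7, -79.8]), 53.1, 39.8, np.float32(179.3))
side blue (313, 172, 59, 71) ztop 38.8 all (array([329. , -71.5]), 211.5, 81.4, np.float32(78.6)) top (array([328.9, -72. ]), 210.6, 81.4, np.float32(78.6))
side orange (217, 173, 25, 11) ztop 29.4 all (array([ 577.2, -105.6]), 51.5, 44.9, np.float32(13.5)) top (array([ 577.2, -105.6]), 51.5, 44.9, np.float32(13.5))
side yellow (233, 264, 8, 7) ztop 40.6 all (array([496.2, 152.1]), 14.9, 11.6, np.float32(104.0)) top (array([496.2, 152.1]), 14.9, 11.6, np.float32(104.0))
side plate depth (array([500.8, 174.3]), 190.8, 151.0, np.float32(89.4)) plane (array([500. , 176.8]), 189.5, 150.0, np.float32(89.4)) medz 0.010968461220995207
```

Run:
```python
from h import *
for n,(u,v,w,h) in {'scene':(285,150,120,95),'side':(165,235,130,110)}.items():
    c,_=grab(n); im=cv2.resize(c['frame'][v:v+h,u:u+w,::-1],None,fx=6,fy=5.4 if n=='x' else 6,interpolation=cv2.INTER_CUBIC)[:600]
    cv2.imwrite(f'pics/crop_{n}.png',im); print(im.shape)
```

```text
(570, 720, 3)
(600, 780, 3)
```

View pics/crop_scene.png

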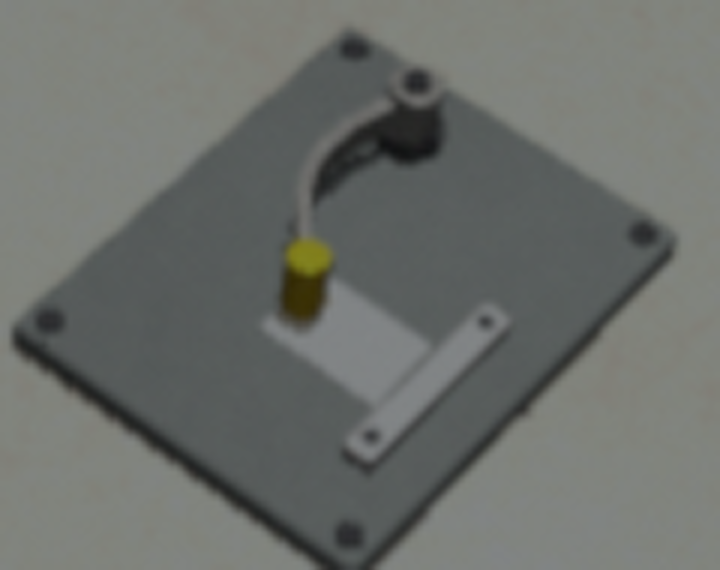

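View pics/crop_side.png

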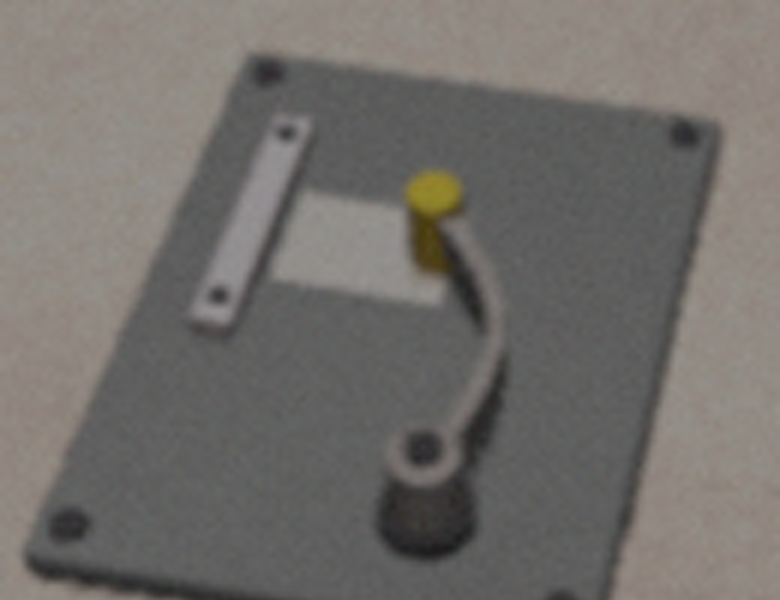

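Wrong-size blues are about 75×53 mm. The small one measures 55.8×38.4 mm, which is the right size. In the crops, the pivot lies toward world +y and the strip toward world +x, so the stage's axes are nearly the world's. The two fixed cameras disagree by about 6 mm, so I'll refine with the wrist camera over the stage and then over the block.

```bash
python3 -m jog '{"delta_pos":[[0.67,-0.70,0],[0.67,-0.70,0],[0.67,-0.70,0],[0.67,-0.70,0],[0.67,-0.70,0],[0.67,-0.70,0],[0.67,-0.70,0],[0.67,-0.70,0],[0.67,-0.70,0],[0.67,-0.70,0]],"turn":[[0,0,0.21],[0,0,0.21],[0,0,0.21],[0,0,0.21],[0,0,0.21],[0,0,0.21],[0,0,0.21],[0,0,0.21],[0,0,0.21],[0,0,0.21]],"hand":[1,1,1,1,1,1,1,1,1,1]}' 40
python3 - <<'E'
from h import *
c,o=grab('wrist','pics/w1.png'); print(o['ee_pos'].round(4),o['tcp_rot'].round(2),o['q'].round(1)); print(np.isfinite(c['range_z']).mean())
E
```

```text
time: 1.35
ee_pos: [0.5007, 0.173, 0.2315]
tcp_rot: [180.0, 0.0, 179.5]
wrist_force: [1.3, 2.0, 0.1]
opening: 0.0852
[0.5007 0.173  0.2315] [1.7999e+02 3.0000e-02 1.7946e+02] [19.1  2.1  7.1 94.9  0.  19.6]
1.0
```

View pics/w1.png

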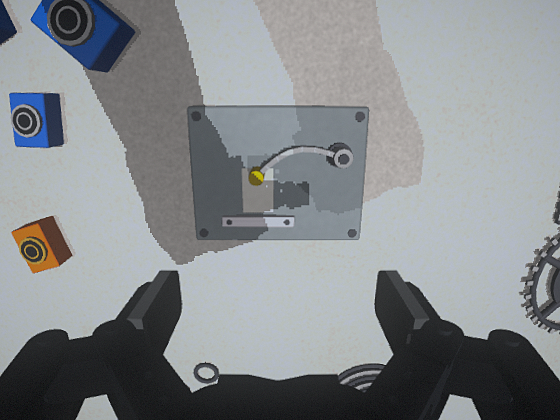

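Wrist view: whole stage in frame (corners about (189,106) to (369,239)), strip (222–295, 215–228) with holes at (229,222) and (288,222), nose (257,177), pivot (342,155). Small blue is at the left, (36,120). I'll compute the seat from the plate, the strip and the nose.

Run:
```python
from h import *; from m import rect,mask
import pickle
c,o=grab('wrist'); pickle.dump(c,open('w1.pkl','wb'))
cl=cloud(c); z=cl[:,:,2]
print('z deck',np.median(z[190:205,200:235]),'bench',np.median(z[250:260,200:350]))
m=np.zeros(z.shape,np.uint8); m[95:250,180:380]=((z[95:250,180:380]>0.006)*255)
m=cv2.morphologyEx(m,cv2.MORPH_OPEN,np.ones((5,5)))
q=max(cv2.findContours(m,0,cv2.CHAIN_APPROX_NONE)[0],key=cv2.contourArea)[:,0,:]
print('plate',cv2.boundingRect(q),rect(onplane(c,q,0.012)))
# strip: bright & low sat on its region
g=c['frame'].max(2); 
im=cv2.resize(c['frame'][140:245,180:380,::-1],None,fx=4,fy=4,interpolation=cv2.INTER_CUBIC); cv2.imwrite('pics/w1c.png',im)
P=lambda u,v,zz: onplane(c,[(u,v)],zz)[0].round(4)
print('holes',P(229,222,.02),P(288,222,.02)); print('nose top',P(257,176,.041)); print('pivot',P(342,155,.04))
# blue coarse
q=cv2.findContours(mask(c,'blue'),0,cv2.CHAIN_APPROX_NONE)[0]
for k in q:
    if cv2.contourArea(k)>300: print('blue',cv2.boundingRect(k),rect(onplane(c,k[:,0],.03)))
```

```text
z deck 0.011999433835493178 bench 4.041887881001127e-06
plate (191, 102, 183, 135) (array([501.2, 172.6]), 189.2, 147.4, np.float32(89.4))
holes [0.5542 0.1134 0.02  ] [0.5549 0.1786 0.02  ]
nose top [0.4983 0.1474 0.041 ]
pivot [0.4783 0.2314 0.04  ]
blue (13, 89, 39, 55) (array([433.7, -84.5]), 55.0, 39.4, np.float32(175.2))
blue (34, 0, 97, 65) (array([343.1, -17.4]), 81.4, 57.4, np.float32(47.8))
```

View pics/w1c.png

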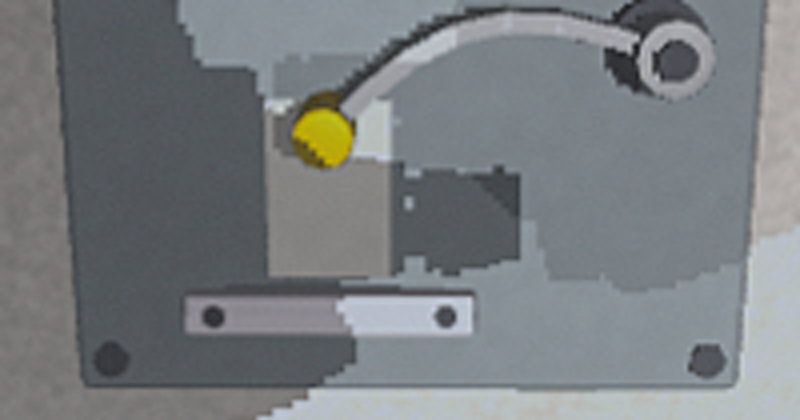

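Run:
```python
from h import *; import pickle
c=pickle.load(open('w1.pkl','rb'))
def X(L,z):
    return onplane(c,[((x+.5)/4-.5+180,(y+.5)/4-.5+140) for x,y in L],z)[:,:2].round(4)*1000
print('strip corners z20\n',X([(185,296),(474,294),(474,334),(185,334)],.02))
print('pad',X([(267,100),(391,100),(391,277),(268,277)],.012))
print('holes',X([(213,317),(446,317)],.02)); print('nose',X([(324,136)],.041)); print('pivot',X([(675,60)],.04))
print('plate bolts',X([(111,358),(706,360)],.013))
print('bottom edge',X([(86,386),(735,387)],.012))
```

```text
strip corners z20
 [[544.4 110.5]
 [544.7 189.7]
 [556.3 189.8]
 [555.5 109.9]]
pad [[491.9 134.4]
 [492.4 167.6]
 [542.1 167. ]
 [541.7 132.8]]
holes [[550.6 117.9]
 [551.3 182.1]]
nose [[495.9 151.1]]
pivot [[478.  237.7]]
plate bolts [[565.1  87.1]
 [567.6 256.3]]
bottom edge [[574.   79. ]
 [576.4 265.5]]
```

Seat found. The strip face is at x=544.5 with y centre 150, so the seat is about (516.4, 150) mm, yaw about -0.5°. The strip measures 79.5×11.5 mm, and the nose (496,151) and pivot (478,238) both sit within 1–2 mm of their stated offsets. Next I go over the blue block, lowering for a close look.

```bash
python3 -m jog '{"delta_pos":[[-0.22,-0.86,0],[-0.22,-0.86,0],[-0.22,-0.86,0],[-0.22,-0.86,0],[-0.22,-0.86,0],[-0.22,-0.86,0],[0,0,-0.6],[0,0,-0.6],[0,0,-0.6],[0,0,-0.2]],"turn":[[0,0,-0.09],[0,0,-0.09],[0,0,-0.09],[0,0,-0.09],[0,0,-0.09],[0,0,-0.09],[0,0,0],[0,0,0],[0,0,0],[0,0,0]],"hand":[1,1,1,1,1,1,1,1,1,1]}' 40
python3 - <<'E'
from h import *; from m import rect,mask
c,o=grab('wrist','pics/w2.png'); print(o['ee_pos'].round(4),o['tcp_rot'].round(2))
for k in cv2.findContours(mask(c,'blue'),0,cv2.CHAIN_APPROX_NONE)[0]:
    if cv2.contourArea(k)>300: print('blue',cv2.boundingRect(k),rect(onplane(c,k[:,0],.03)))
E
```

```text
time: 2.45
ee_pos: [0.4321, -0.0826, 0.1287]
tcp_rot: [180.0, -0.2, 175.1]
wrist_force: [-0.7, -0.6, -0.0]
opening: 0.0856
[ 0.4321 -0.0826  0.1287] [179.97  -0.2  175.07]
blue (247, 176, 54, 71) (array([433.3, -85.7]), 54.9, 38.5, np.float32(176.0))
blue (300, 9, 135, 136) (array([344.5, -14. ]), 77.0, 54.6, np.float32(47.8))
blue (108, 0, 125, 122) (array([ 315.5, -143.5]), 76.8, 57.4, np.float32(23.0))
```

View pics/w2.png

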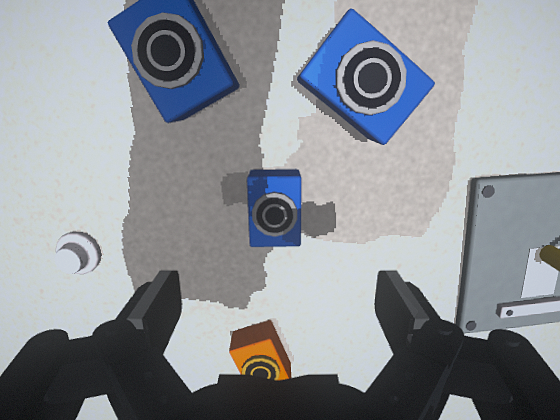

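Wrist view: small blue centred at (274,208) with its bearing at (274,214), sitting between the open fingers. Its orange neighbour is at (262,360). Cross-check with the bearing centre and top-face depth.

Run:
```python
from h import *; from m import rect,mask
c,o=grab('wrist'); cl=cloud(c)
P=cl[165:255,240:310].reshape(-1,3); t=P[(P[:,2]>.027)&(P[:,2]<.0325)]; b=P[(P[:,2]>.0333)&(P[:,2]<.038)]
print('top',len(t),rect(t)); print('bearing',len(b),rect(b),cv2.minEnclosingCircle((b[:,:2]*1000).astype(np.float32)),np.median(b[:,2]))
print('ray bearing',onplane(c,[(274,214.5)],.035))
cv2.imwrite('pics/w2c.png',cv2.resize(c['frame'][155:265,230:320,::-1],None,fx=5,fy=5,interpolation=cv2.INTER_CUBIC))
```

```text
top 2203 (array([433.3, -86.1]), 56.2, 39.8, np.float32(176.2))
bearing 1544 (array([433.3, -85.7]), 33.3, 32.4, np.float32(174.9)) ((433.48968505859375, -85.85076904296875), 16.871349334716797) 0.03548097201489686
ray bearing [[ 0.43352384 -0.08573342  0.035     ]]
```

View pics/w2c.png

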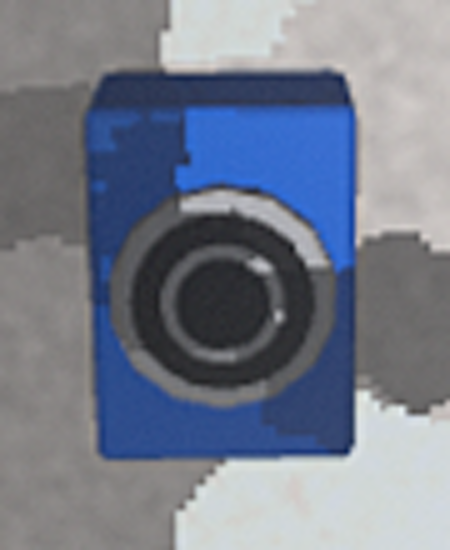

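```bash
python3 -m jog '{"delta_pos":[[0.026,-0.066,-0.4],[0,0,-0.6],[0,0,-0.6],[0,0,-0.5],[0,0,-0.3],[0,0,-0.13],[0,0,0],[0,0,0],[0,0,0],[0,0,0]],"turn":[[0,0,0.12],[0,0,0],[0,0,0],[0,0,0],[0,0,0],[0,0,0],[0,0,0],[0,0,0],[0,0,0],[0,0,0]],"hand":[1,1,1,1,1,1,1,1,1,1]}' 40
python3 - <<'E'
from h import *
c,o=grab('wrist','pics/w3.png'); print(o['ee_pos'].round(4),o['tcp_rot'].round(2),o['wrist_force'].round(1))
E
```

```text
time: 3.55
ee_pos: [0.4354, -0.0866, 0.0057]
tcp_rot: [-180.0, 0.1, 176.0]
wrist_force: [-0.0, -1.1, -0.2]
opening: 0.0855
[ 0.4354 -0.0866  0.0057] [-1.7999e+02  8.0000e-02  1.7603e+02] [-0.  -1.1 -0.2]
```

View pics/w3.png

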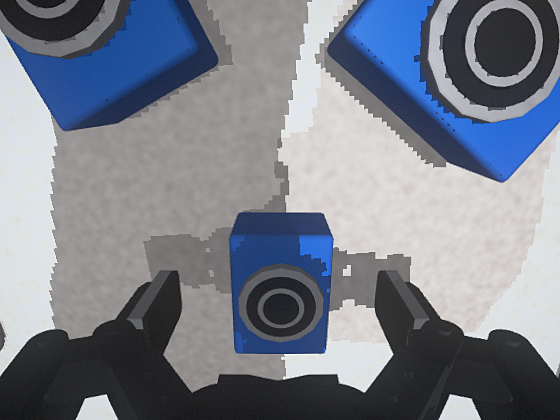

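Block is centred between the fingers (bearing (280,307)). I apply a small correction in x and z, then close.

```bash
python3 -m jog '{"delta_pos":[[-0.03,0,-0.06],[0,0,0],[0,0,0],[0,0,0],[0,0,0],[0,0,0],[0,0,0],[0,0,0],[0,0,0],[0,0,0]],"turn":[[0,0,0],[0,0,0],[0,0,0],[0,0,0],[0,0,0],[0,0,0],[0,0,0],[0,0,0],[0,0,0],[0,0,0]],"hand":[1,1,-1,-1,-1,-1,-1,-1,-1,-1]}' 50
python3 - <<'E'
from h import *
c,o=grab('wrist','pics/w4.png'); print(o['ee_pos'].round(4),o['tcp_rot'].round(2),o['wrist_force'].round(1),o['opening'])
b=onplane(c,[(280,307)],.035); print(b)
E
```

```text
time: 4.6
ee_pos: [0.4335, -0.0865, 0.002]
tcp_rot: [-180.0, 0.0, 176.0]
wrist_force: [0.2, -0.4, 4.2]
opening: 0.0392
[ 0.4335 -0.0865  0.002 ] [-1.8000e+02  3.0000e-02  1.7603e+02] [ 0.2 -0.4  4.2] 0.03916053739435764
[[ 0.4295324  -0.08571674  0.035     ]]
```

View pics/w4.png

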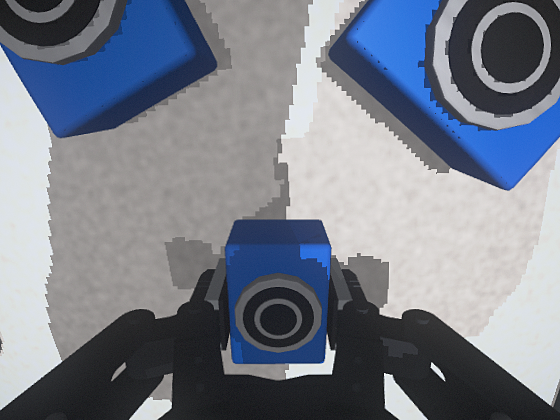

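Gripped: opening 39.2 mm, bearing at about (279,312) and square in the jaws. Lift and carry to just +x of the contact position, staying high.

```bash
python3 -m jog '{"delta_pos":[[0,0,0.5],[0,0,0.9],[0.395,0.79,0],[0.395,0.79,0],[0.395,0.79,0],[0.395,0.79,0],[0.395,0.79,0],[0.395,0.79,0],[0,0,0],[0,0,0]],"turn":[[0,0,0],[0,0,0],[0,0,0.11],[0,0,0.11],[0,0,0.11],[0,0,0.11],[0,0,0],[0,0,0],[0,0,0],[0,0,0]],"hand":[-1,-1,-1,-1,-1,-1,-1,-1,-1,-1]}' 50
python3 - <<'E'
from h import *; from m import rect
c,o=grab('wrist','pics/w5.png'); e=o['ee_pos']; print(e.round(4),o['tcp_rot'].round(2),o['wrist_force'].round(1),o['opening'])
cl=cloud(c); P=cl.reshape(-1,3); blue=cv2.inRange(cv2.cvtColor(c['frame'],cv2.COLOR_RGB2HSV),(100,100,20),(130,255,255)).ravel()>0
P2=P[blue&(np.abs(P-e).max(1)<.07)]; z0=np.percentile(P2[:,2],80); print('ztop',z0,'rel TCP',z0-e[2],rect(P2[abs(P2[:,2]-z0)<.003]))
b=P[(np.abs(P[:,:2]-e[:2]).max(1)<.025)&(P[:,2]>z0+.0032)&(P[:,2]<z0+.009)]; print(len(b),b[:,2].max(),cv2.minEnclosingCircle((b[:,:2]*1000).astype(np.float32)))
c,o=grab('scene','pics/s5.png');c,o=grab('side','pics/d5.png')
E
```

```text
time: 5.65
ee_pos: [0.5513, 0.1512, 0.0704]
tcp_rot: [-179.9, -0.1, 179.7]
wrist_force: [0.3, -0.3, -2.1]
opening: 0.0393
[0.5513 0.1512 0.0704] [-1.7995e+02 -1.4000e-01  1.7965e+02] [ 0.3 -0.3 -2.1] 0.03933045763769648
ztop 0.0987010914351946 rel TCP 0.028289690421838445 (array([551.3, 150.7]), 56.4, 40.1, np.float32(179.5))
5658 0.10769517481433523 ((546.2685546875, 151.10789489746094), 25.71076202392578)
```

View pics/w5.png

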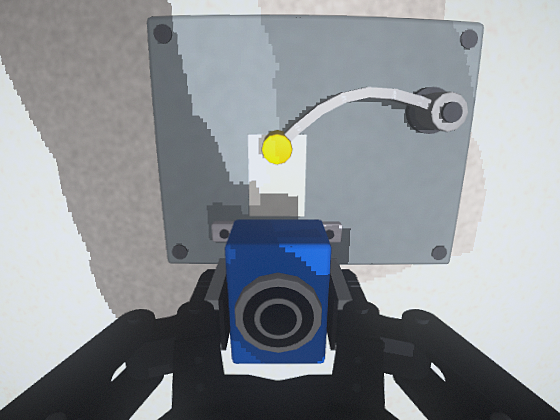

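View pics/d5.png

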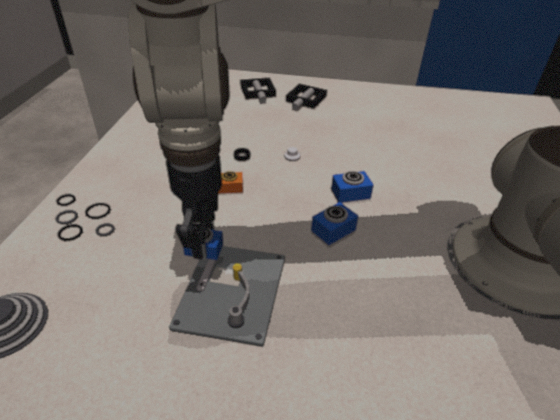

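The held block's top face measures 56.4×40.1 mm, centred on the TCP (551.3, 150.7), yaw 179.5°, underside 1.7 mm below the TCP. In the wrist view the nose is at (277,148) and the strip holes at (224,234) and (330,233). I re-measure these from this closer view.

Run:
```python
from h import *
from m import mask
c,o=grab('wrist'); print(o['ee_pos'].round(4))
print('holes',onplane(c,[(224,234),(330,233)],.02).round(4)); 
k=max(cv2.findContours(mask(c,'yellow'),0,cv2.CHAIN_APPROX_NONE)[0],key=cv2.contourArea)
print('nose',cv2.minEnclosingCircle((onplane(c,k[:,0],.041)[:,:2]*1000).astype(np.float32)))
print('bolts',onplane(c,[(163,34),(468,39),(441,253),(180,252)],.012).round(4)); print('pivot',onplane(c,[(450,111)],.04))
cl=cloud(c);P=cl.reshape(-1,3); s=P[(abs(P[:,2]-.02)<.002)&(P[:,0]>.53)&(P[:,0]<.57)&(P[:,1]>.1)&(P[:,1]<.2)]
print('strip',s.min(0),s.max(0),np.percentile(s[:,0],[1,5]))
```

```text
[0.5513 0.1496 0.0715]
holes [[0.5514 0.1162 0.02  ]
 [0.5513 0.1813 0.02  ]]
nose ((496.5354919433594, 150.6538543701172), 7.606282711029053)
bolts [[0.4361 0.0869 0.012 ]
 [0.4385 0.2576 0.012 ]
 [0.5698 0.2576 0.012 ]
 [0.5671 0.085  0.012 ]]
pivot [[0.47794702 0.23713171 0.04      ]]
strip [0.54373786 0.11029752 0.01802857] [0.55658596 0.189612   0.02190297] [0.54408764 0.54457129]
```

Consistent: strip face 544.2, nose (496.5, 150.7), seat (516.3, 150). Lower to about 2–3 mm over the strip and push the nose back by moving -x to about 513.5.

```bash
python3 -m jog '{"delta_pos":[[0,0,-0.46],[0,0,-0.46],[0,0,0],[-0.11,0,0],[-0.11,0,0],[-0.11,0,0],[-0.11,0,0],[-0.11,0,0],[-0.11,0,0],[-0.1,0,0]],"turn":[[0,0,0],[0,0,0],[0,0,0],[0,0,0],[0,0,0],[0,0,0],[0,0,0],[0,0,0],[0,0,0],[0,0,0]],"hand":[-1,-1,-1,-1,-1,-1,-1,-1,-1,-1]}' 50
cat > chk.py <<'E'
import sys
from h import *; from m import rect,mask
c,o=grab('wrist','pics/%s.png'%sys.argv[1]); e=o['ee_pos']; print(e.round(4),o['tcp_rot'].round(2),o['wrist_force'].round(1),round(o['opening'],4))
cl=cloud(c); P=cl.reshape(-1,3); blue=cv2.inRange(cv2.cvtColor(c['frame'],cv2.COLOR_RGB2HSV),(100,100,20),(130,255,255)).ravel()>0
P2=P[blue&(np.abs(P[:,:2]-[.516,.15]).max(1)<.055)&(P[:,2]<.1)]; z0=np.percentile(P2[:,2],80); print('block top',z0.round(4),rect(P2[abs(P2[:,2]-z0)<.003]))
k=max(cv2.findContours(mask(c,'yellow'),0,cv2.CHAIN_APPROX_NONE)[0],key=cv2.contourArea)
print('nose',cv2.minEnclosingCircle((onplane(c,k[:,0],.041)[:,:2]*1000).astype(np.float32)))
s=P[(abs(P[:,2]-.02)<.002)&(P[:,0]>.53)&(P[:,0]<.57)&(P[:,1]>.1)&(P[:,1]<.2)&~blue]
if len(s)>50: print('strip',len(s),s.min(0).round(4),s.max(0).round(4))
E
python3 chk.py w6
```

```text
time: 6.85
ee_pos: [0.5138, 0.1504, 0.0261]
tcp_rot: [-180.0, 0.1, 179.6]
wrist_force: [4.5, -1.4, -2.1]
opening: 0.0392
[0.5138 0.1504 0.0261] [-1.7999e+02  7.0000e-02  1.7955e+02] [ 4.5 -1.4 -2.1] 0.0392
block top 0.0544 (array([513.9, 150.4]), 57.0, 40.9, np.float32(179.7))
nose ((475.51470947265625, 149.14474487304688), 10.369256019592285)
```

View pics/w6.png

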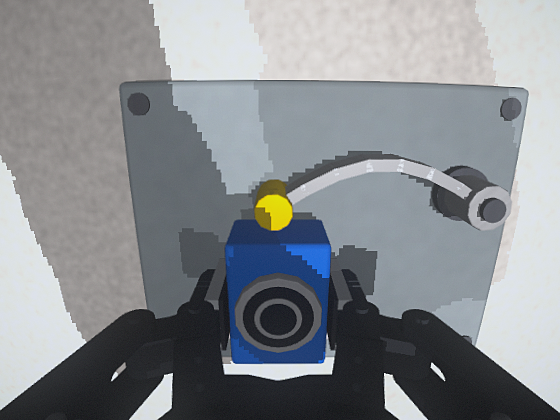

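The nose at (274,212) is drawn back against the block's end, with 4.5 N on the wrist. The block's +x end is at about 541.9, 2.3 mm clear of the strip face. Lower to the deck.

```bash
python3 -m jog '{"delta_pos":[[-0.01,0,-0.05],[0,0,-0.05],[0,0,-0.05],[0,0,-0.05],[0,0,-0.03],[0,0,-0.01],[0,0,0],[0,0,0],[0,0,0],[0,0,0]],"turn":[[0,0,0],[0,0,0],[0,0,0],[0,0,0],[0,0,0],[0,0,0],[0,0,0],[0,0,0],[0,0,0],[0,0,0]],"hand":[-1,-1,-1,-1,-1,-1,-1,-1,-1,-1]}' 50
python3 chk.py w7
```

```text
time: 7.9
ee_pos: [0.5133, 0.1506, 0.014]
tcp_rot: [180.0, 0.0, 179.6]
wrist_force: [1.5, 0.3, 5.4]
opening: 0.0393
[0.5133 0.1506 0.014 ] [179.99   0.   179.56] [1.5 0.3 5.4] 0.0393
block top 0.0424 (array([513.5, 150.2]), 57.1, 39.9, np.float32(179.6))
nose ((474.59393310546875, 148.80943298339844), 10.565159797668457)
strip 191 [0.5445 0.1215 0.0186] [0.5571 0.178  0.0215]
```

View pics/w7.png

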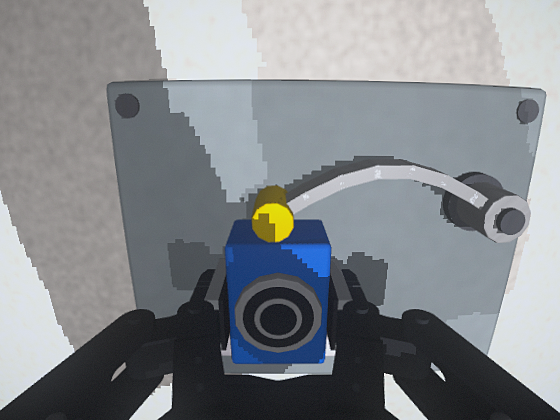

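Block top at 42.4 mm (deck + 30) with 5.4 N deck reaction, so it is down. Let go.

```bash
python3 -m jog '{"delta_pos":[[0,0,0],[0,0,0],[0,0,0],[0,0,0],[0,0,0],[0,0,0],[0,0,0],[0,0,0],[0,0,0],[0,0,0]],"turn":[[0,0,0],[0,0,0],[0,0,0],[0,0,0],[0,0,0],[0,0,0],[0,0,0],[0,0,0],[0,0,0],[0,0,0]],"hand":[0.1,0.2,0.4,0.5,0.5,0.5,0.5,0.5,0.5,0.5]}' 50
python3 chk.py w8
```

```text
time: 8.95
ee_pos: [0.5133, 0.1505, 0.0138]
tcp_rot: [180.0, 0.0, 179.6]
wrist_force: [0.1, 0.5, -0.2]
opening: 0.0643
[0.5133 0.1505 0.0138] [180.     0.   179.55] [ 0.1  0.5 -0.2] 0.0643
block top 0.0426 (array([516.7, 150.7]), 57.1, 40.0, np.float32(179.3))
nose ((477.1975402832031, 149.11590576171875), 10.71229362487793)
strip 1352 [0.5433 0.1103 0.018 ] [0.5575 0.1899 0.022 ]
```

View pics/w8.png

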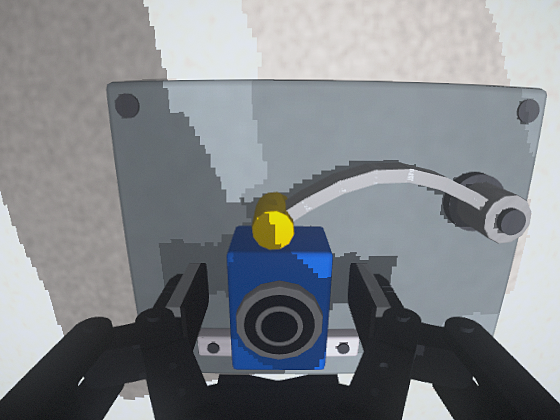

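Released: the arm pushed the block 3 mm to x=516.7, against the strip, with the fingers clear on both sides. Raise straight up and check.

```bash
python3 -m jog '{"delta_pos":[[0,0,0.2],[0,0,0.5],[0,0,0.6],[0,0,0.6],[0,0,0.6],[0,0,0.3],[0,0,0],[0,0,0],[0,0,0],[0,0,0]],"turn":[[0,0,0],[0,0,0],[0,0,0],[0,0,0],[0,0,0],[0,0,0],[0,0,0],[0,0,0],[0,0,0],[0,0,0]],"hand":[0.5,0.5,0.5,0.5,0.5,0.5,0.5,0.5,0.5,0.5]}' 50
python3 chk.py w9
python3 - <<'E'
from h import *; from m import rect,mask
c,o=grab('scene','pics/s9.png'); cl=cloud(c)
for k in cv2.findContours(cv2.morphologyEx(mask(c,'orange'),cv2.MORPH_CLOSE,np.ones((3,3))),0,cv2.CHAIN_APPROX_NONE)[0]:
    if cv2.contourArea(k)>100 : print(cv2.boundingRect(k))
E
```

```text
time: 10.0
ee_pos: [0.5127, 0.1504, 0.1523]
tcp_rot: [-180.0, -0.1, 179.6]
wrist_force: [0.5, 0.1, -0.8]
opening: 0.0642
[0.5127 0.1504 0.1523] [-1.7996e+02 -1.3000e-01  1.7955e+02] [ 0.5  0.1 -0.8] 0.0642
block top 0.0427 (array([516.4, 150.6]), 55.8, 39.6, np.float32(179.6))
nose ((480.49853515625, 148.75289916992188), 7.879165172576904)
strip 686 [0.5435 0.1102 0.018 ] [0.5566 0.1895 0.0219]
(262, 296, 37, 30)
```

View pics/w9.png

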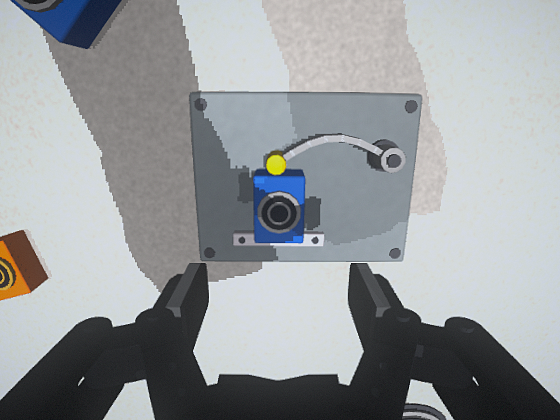

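The block is at (516.4, 150.6), square (179.6°) and top at 42.7 mm. It lies against the strip between its holes, with the nose at (276,164) pressing its end. The nose was pushed from x=496.5 to 480.5 (16 mm, about 0.18 rad). The orange's image box is unchanged. Handing in.

```bash
python3 -c "
from workcell import ticket; print(ticket.job_done())"
```

```text
the job is handed in; nothing more can be done
None
```

The blue carrier is loaded in the stage and clamped against the fixed edge, and I handed the job in at about 10 s. The hand-in reports no verdict, so what follows is my own measurement.

I gripped the smallest blue block (56 × 40 mm) and carried it about 4 mm above the edge. I pushed the sprung arm back with its end (4.5 N at the wrist), set it on the deck, let go and raised the gripper clear.

**Last checks (wrist camera):**
- **Position:** the block is at (516.4, 150.6) mm, within about 1 mm of the seat I measured at (516.3, 150).
- **Square and flat:** it is about 0.1° off square. Its top is at 42.7 mm against the 42 mm expected.
- **Arm:** its nose is held back about 16 mm from rest, roughly 0.18 rad against the 0.19 expected. This comes from the pictures; I could not read the joint itself.
- **Orange carrier:** its box in the scene picture is unchanged.

**Disagreements:** the two fixed cameras differed by about 6–7 mm on the starting positions, so I worked from the wrist camera, which matched the given sizes to about 1–2 mm. No check failed.

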